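Seat the tray scraper on its sloping peg

ROBOT

A 6-joint arm with a two-finger parallel gripper is mounted at the origin on the work surface. World frame = base frame: x ahead of the robot, y to its left, z up, the work surface at z = 0. Lengths are in m, angles in degrees, forces in N, time in s.
With the tool pointing down it reaches from about 0.25 to 0.775 m from the base axis. Payload 4 kg.
Tool frame: the origin (TCP) lies at the very end of the fingers, on their centre line; the grasp point (between the pads) lies 19 mm behind it; z points along the fingers, y is the line along which they close (so a half turn about z gives the same grasp; the last joint's range is limited). The gripper opens to 85 mm and grips with 20 to 120 N. Pads are 22 mm wide; open, the fingers measure 114 mm over their backs; the gripper's body (76 mm by 85 mm) begins 54 mm behind the grasp point. The pads swing forward as they close: fully open they stand 13 mm farther back than shut.
Start: joints at [63.879, 4.996, 78.535, -0, 96.463, -5.907], TCP at [0.19, 0.516, 0.231] pointing down, gripper open.
Joint ranges: [-177.83, 177.83], [-43.37, 116.18], [15.69, 146.23], [-61.86, 241.86], [9.47, 152.12], [-147.06, 147.06]. Speed limits (degrees/s): [159.86, 159.86, 180, 180, 180, 180].

INTERFACE

Orientations are given as [roll, pitch, yaw] about the fixed x, y, z axes, in that order (R = Rz(yaw) Ry(pitch) Rx(roll)).
In Python, from bench import get_state, snapshot, workorder, spot_in, silhouettes gives the robot as it stands.
- The arm moves only by the shell command python3 -m pendant 'ROWS' [FORCE]. ROWS is JSON, a list of rows, each a list of 5 numbers: the opening, from 0 (shut) to 1 (fully open), then the shift along the tool's x, y, z in m, then the turn about the tool's z in degrees. In form: [[gripper, tx, ty, tz, turn], ...]. A call has exactly 8 rows; each row is the pose to reach, as a shift and turn from the pose commanded when the call began, along the tool's axes at that moment; what a row does not reach only later rows make up. A row lasts 1/10 s, in which the tool goes at most 50 mm and 8.59 degrees, less where a joint would pass 70% of its speed; a pose out of reach is approached as far as the arm can. A call with a gripper value outside its range is refused whole. The fingers move at their own pace and stop on an object; FORCE is the grip in N (left out, the last holds). Time passes only in rows, so rows that repeat a pose let the fingers close, or fill a call up. It gives the time, the measured TCP pose, the force, the opening and the grip force at its end, in the units of the state.
- get_state(): the state, without advancing time (a new reading comes with each control period).
- snapshot(name): name is "scene" or "top"; returns a dict with "color" (400x640x3 uint8, blue, green, red), "K" (3x3 intrinsics, pixels), "position" and "attitude" of the camera in the world. Camera axes: x right, y up, looking along -z (the intrinsics and any distortion apply to the point x, -y, -z); pixel columns grow to the right and rows downward; lengths in m; the calibration is good to about 2 mm. A picture is of the moment at which its call begins. There is no depth.
- workorder.finish_job(): hands the job in; it is judged then, once.
Trained networks look in a picture, given as the dict that the camera call returned (one of the last four; its "shot" number tells which), for a name from the list of things; names that differ only in an ending like _2 or _b are one class to them, and where a whole thing is asked for, a point or a joint stands for the part that bears it (a point fixed in the world has none). Each returns a list of dicts, best first, with "score" (0 to 1); they miss things now and then, are a little off and sometimes report something else, mostly with a low value. They report only what shows in the picture. A call takes as long as a camera call. They do not tell look-alikes from the thing itself.
- spot_in(picture, thing): "at" ([x, y, z] in m, in the coordinates of the camera as it stood for that picture, good to about 4 mm: the middle of the surface that is visible of it).
- silhouettes(picture, thing): "region" (400x640 bool, what is visible of it).
The state is a dict: "time_s": time; "joint_pos": joint angles; "joint_vel": joint speeds; "joint_torque": joint torques, N m; "tcp_pos": TCP position; "orientation": TCP orientation; "force": force on the tool from outside, world axes, zero at the start; "torque": the same for the moment, N m; "opening": finger opening in m; "finger_force": force on a finger pad.
Only numpy, scipy, OpenCV 4.12 (cv2) and the standard library are available. Lean on these libraries where they do the work, as an engineer would, in place of code of your own. Each camera call takes 0.05 s, during which the arm holds its last target. There are 200 camera calls.

TASK

Hang the tray scraper, the one whose handle ends in a steel eye, on the slim peg of the sloping stand, blade hanging down the slope. Slide the eye along the peg until it meets the sprung rubber collar near the root, wherever that is set, and press it on with about 6 N (at least 4 N) for a moment to seat it: while you hold it, never push or knock it against the stand with more than 20 N. Then let go, and leave the other things on the bench where they are.

Things in the scene. Friction and masses are not known exactly. Their poses are not given: they have to be found in the camera images.
- scraper: Tray scraper lying flat, 192 mm long, 130 g. Origin: eye centre, on the flat underside; +x from blade to eye, z up along the eye's axis. Steel ring eye: 38 mm outside, 13 mm hole, 9 mm thick. Black handle 22 mm wide (y), 12 mm thick, x -17 to -117 mm; steel blade 72 mm wide, 4 mm thick, x -113 to -173 mm. Underside at z = 0 throughout.
- scraper_grip (a point): Point in the middle of the handle, 60 mm from the eye's centre towards the blade and 6 mm above the underside; a good place to grasp, across the 22 mm width.
- tool_stand: Fixed bent-steel stand whose sloping plate carries the slim peg; foot 185 x 100 mm. Origin: centre of the foot, at bench height. The plate (100 mm wide, 200 mm along the slope) rises at 22.5 degrees towards +x, from 12 mm high at its near edge (92 mm before the origin) to 88 mm.
- peg: Slim steel peg, 10 mm diameter, 68 mm long, tip chamfered, square to the plate. Origin: its root on the plate, 180 mm up the slope. z along the peg out of the plate (up, leaning 22.5 degrees to the robot), x up the slope, y across. A sprung rubber collar (26 mm wide, about 1.6 N per mm, gives 4 mm) sits round it; its upper face may be set anywhere from 10 to 34 mm above the plate.
- peg_tip (a point): Centre of the free end of the peg, 68 mm from its root along its z.
- roll_stand: The other stand, fixed, of the same size and shape as the tool stand, with a fat spindle (34 mm) that already carries a label roll (88 mm diameter, 50 mm high). Origin: centre of its foot. Not to be used.
- plain_scraper: Bystander: a shorter scraper with a plain handle and no eye, lying flat, 142 mm long, blade 90 mm wide. Origin: on the underside where blade and handle meet, handle to +x.
- seed_jar: Bystander: standing jar, 72 mm diameter, 110 mm high. Origin: centre of its underside.
- label_roll: Bystander: loose label roll standing on its flat end, 80 mm diameter, 50 mm high. Origin: centre of its underside.
- mist_bottle: Bystander: standing white bottle, 68 mm diameter, 190 mm high. Origin: centre of its underside.
Not all that is in view belongs to the job. Leave any green look-alike of the scraper alone.

How it is judged (in metres and radians):
On the way:
1. The eye, threaded on the peg, is pressed on the sprung collar: 4 N or more between scraper and stand, 0.2 s (x of scraper in the frame of peg between -0.008 and 0.008 m and y of scraper in the frame of peg between -0.008 and 0.008 m and z of scraper in the frame of peg between 0 and 0.042 m and angle between the z axis of scraper and the z axis of peg, either way round below 0.35 rad and contact force between scraper and tool_stand above 4 N and x of scraper_grip in the frame of peg below -0.05 m), for 0.2 s.
At the end, for the whole second after the job is handed in: Eye round the peg near its root (centre within 8 mm of the axis, underside 0 to 42 mm from the plate), tool within 0.35 rad of parallel to the plate, grip point over 52 mm below the peg along the slope (blade within about 30 degrees of straight down), scraper at rest and released (x of scraper in the frame of peg between -0.008 and 0.008 m and y of scraper in the frame of peg between -0.008 and 0.008 m and z of scraper in the frame of peg between 0 and 0.042 m and angle between the z axis of scraper and the z axis of peg, either way round below 0.35 rad and x of scraper_grip in the frame of peg below -0.052 m and linear speed of scraper below 0.02 m/s and contact force between the fingers and scraper below 0.05 N); the robot touches nothing.
It fails at once if the held scraper is pushed or knocked against the tool stand with more than 20 N (contact force between scraper and tool_stand above 20 N and contact force between the fingers and scraper above 1 N).
It fails at once if the scraper without an eye is moved by more than 30 mm (distance of plain_scraper from where it was at the start of the episode above 0.03 m).
It fails at once if the seed jar is moved by more than 30 mm (distance of seed_jar from where it was at the start of the episode above 0.03 m).
It fails at once if the loose label roll is moved by more than 30 mm (distance of label_roll from where it was at the start of the episode above 0.03 m).
It fails at once if the bottle is moved by more than 30 mm (distance of mist_bottle from where it was at the start of the episode above 0.03 m).
It also fails if it takes over 54 s, if anything falls off the work surface, if the arm or the gripper's body presses on something with over 40 N, if the wrist force passes 120 N, or if a joint passes its speed limit or range.

## Working session

There is one attempt and no reset: what is moved stays moved. The work goes in short steps, Python scripts to look and compute and a shell command to move; the robot and the scene stay as the last step left them, time stands still between calls to the robot, and variables do not carry over. Pictures are saved under pics/ and viewed, at most 10 in all, crops included, and the job is handed in when it is done.

```bash
ls; mkdir -p pics; cat > h.py <<'E'
import numpy as np, cv2
from bench import get_state, snapshot, workorder, spot_in, silhouettes
from scipy.spatial.transform import Rotation as R
def camR(p):
    a=np.array(p["attitude"],float)
    return a if a.shape==(3,3) else (R.from_euler('xyz',a,degrees=True).as_matrix() if a.size==3 else R.from_quat(a).as_matrix())
def w(p,at): return np.array(p["position"])+camR(p)@np.array(at)
def proj(p,X):
    c=camR(p).T@(np.array(X)-p["position"]); c=c*[1,-1,-1]; u=np.array(p["K"])@c; return u[:2]/u[2]
def ray(p,uv,z):
    d=np.linalg.inv(p["K"])@[uv[0],uv[1],1]; d=camR(p)@(d*[1,-1,-1]); o=np.array(p["position"]); return o+d*(z-o[2])/d[2]
E
python3 - <<'E'
from h import *
s=get_state();print(s)
for n in("scene","top"):
    p=snapshot(n);cv2.imwrite(f"pics/{n}0.png",p["color"]);print(n,p["K"],p["position"],p["attitude"],[k for k in p])
    for t in("scraper","scraper_grip","tool_stand","peg","peg_tip","roll_stand","plain_scraper","seed_jar","label_roll","mist_bottle"):
        for d in spot_in(p,t)[:3]:
            X=w(p,d["at"]);print(t,round(d["score"],2),X.round(3),proj(p,X).round())
E
```

```text
pics
{'time_s': 0.0, 'joint_pos': array([ 6.38808353e+01,  5.04150782e+00,  7.86267717e+01,  1.94272797e-04,
        9.64637571e+01, -5.90502488e+00]), 'joint_vel': array([ 0.10823336,  0.11186688,  0.07211872, -0.06488989,  0.02522658,
       -0.00986134]), 'joint_torque': array([ 2.71856579e-04, -3.51868808e+01, -3.13268888e+01, -2.34775716e-04,
        1.08932279e-02, -3.96866676e-05]), 'tcp_pos': array([0.18979867, 0.51566835, 0.23009831]), 'orientation': array([-1.79868684e+02, -1.37759559e-02,  1.59785866e+02]), 'force': array([-0.88352381, -0.63720867,  0.12951445]), 'torque': array([-0.03625544, -0.05313797, -0.00843467]), 'finger_force': 0.0, 'opening': 0.08525146807802483}
scene [[374.07379068   0.         325.80050652]
 [  0.         374.07379068 198.46985254]
 [  0.           0.           1.        ]] [ 1.26417318 -0.38326135  0.82477306] [50.9385768  -0.34807608 64.51004016] ['color', 'K', 'position', 'attitude', 'shot']
scraper 0.82 [0.198 0.383 0.01 ] [382. 154.]
scraper 0.59 [0.83  0.181 0.005] [443. 287.]
scraper_grip 0.94 [ 0.448 -0.055  0.002] [307. 225.]
scraper_g
[... 771 characters left out ...]
.005] [328. 210.]
scraper 0.84 [ 0.822  0.179 -0.   ] [242.  68.]
scraper 0.71 [0.187 0.403 0.005] [157. 305.]
scraper_grip 0.82 [ 0.428 -0.053  0.002] [329. 212.]
scraper_grip 0.81 [0.179 0.406 0.005] [156. 308.]
scraper_grip 0.8 [0.829 0.189 0.002] [238.  65.]
tool_stand 0.56 [0.565 0.245 0.05 ] [214. 160.]
peg 0.41 [0.619 0.241 0.109] [212. 136.]
roll_stand 0.84 [ 0.57  -0.242  0.074] [404. 156.]
plain_scraper 0.9 [0.399 0.248 0.002] [217. 224.]
seed_jar 0.8 [ 0.747 -0.252  0.105] [409.  84.]
seed_jar 0.16 [ 0.699 -0.016  0.046] [314. 108.]
label_roll 0.69 [ 0.699 -0.015  0.047] [314. 108.]
label_roll 0.49 [0.399 0.248 0.003] [216. 224.]
mist_bottle 0.63 [ 0.761 -0.121  0.124] [358.  76.]
```

View pics/top0.png

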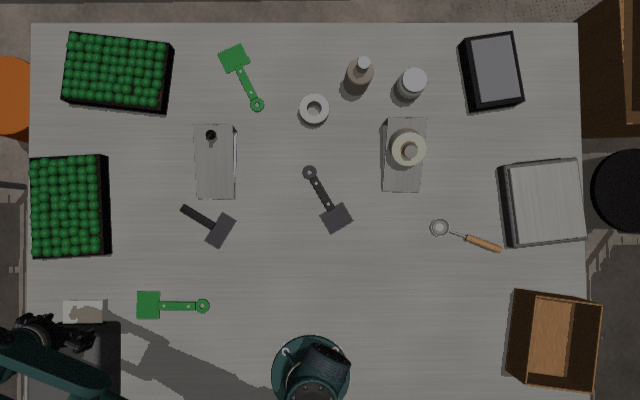

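View pics/scene0.png

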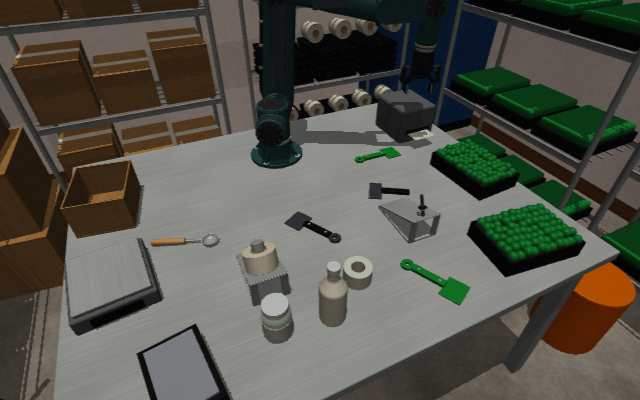

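The top view shows three eyed scrapers: green at (242,75), green at (172,305) and a dark one with its eye at (309,172) and blade at (336,217). There is also a plain scraper at (210,225). The dark one fits, with a black handle and steel eye. The peg stands at (211,135) on the tool stand. I'll confirm with one crop and measure.

```bash
python3 - <<'E'
from h import *
ims={}
for n in("top","scene"):
    p=snapshot(n);ims[n]=p["color"]
    for t in ("scraper","tool_stand","peg"):
      for d in silhouettes(p,t)[:3]:
        m=d["region"]; ys,xs=np.nonzero(m)
        if len(xs)<5: continue
        r=cv2.minAreaRect(np.c_[xs,ys].astype(np.float32))
        print(n,t,round(d["score"],2),len(xs),"c",round(xs.mean(),1),round(ys.mean(),1),"box",cv2.boxPoints(r).round(1).tolist())
f=lambda im,x,y,W,H,k:cv2.resize(im[y:y+H,x:x+W],None,fx=k,fy=k,interpolation=cv2.INTER_CUBIC)
a=f(ims["top"],290,155,80,90,5);b=f(ims["top"],185,115,80,90,5)   # 400x450
cv2.imwrite("pics/crop1.png",np.hstack([a,b]))
c=f(ims["scene"],370,185,80,60,10); cv2.imwrite("pics/crop2.png",c)
E
```

```text
top scraper 0.96 1017 c 240.1 71.2 box [[216.60000610351562, 54.20000076293945], [240.1999969482422, 42.400001525878906], [271.20001220703125, 104.4000015258789], [247.60000610351562, 116.19999694824219]]
top scraper 0.75 1051 c 328.3 204.9 box [[293.6000061035156, 173.39999389648438], [316.6000061035156, 159.60000610351562], [353.3999938964844, 221.0], [330.3999938964844, 234.6999969482422]]
top scraper 0.72 1097 c 165.1 305.6 box [[136.0, 292.0], [209.0, 292.0], [209.0, 318.0], [136.0, 318.0]]
top tool_stand 0.91 3085 c 214.9 160.8 box [[193.0, 124.0], [236.0, 124.0], [236.0, 199.0], [193.0, 199.0]]
top peg 0.53 79 c 210.4 134.7 box [[206.0, 130.0], [215.0, 130.0], [215.0, 139.0], [206.0, 139.0]]
scene scraper 0.88 305 c 378.5 154.6 box [[353.70001220703125, 151.60000610351562], [397.0, 145.60000610351562], [398.5, 156.8000030517578], [355.20001220703125, 162.8000030517578]]
scene scraper 0.73 878 c 440.1 282.9 box [[395.0, 273.0], [404.3999938964844, 254.1999969482422], [469.6000061035156, 286.79998779296875], [460.20001220703125, 305.6000061035156]]
scene scraper 0.61 605 c 310.9 226.6 box [[284.0, 224.0], [292.0, 208.0], [343.20001220703125, 233.60000610351562], [335.20001220703125, 249.60000610351562]]
scene tool_stand 0.61 1707 c 410.4 218.3 box [[376.29998779296875, 208.5], [406.79998779296875, 179.8000030517578], [446.6000061035156, 222.10000610351562], [416.1000061035156, 250.8000030517578]]
```

View pics/crop1.png

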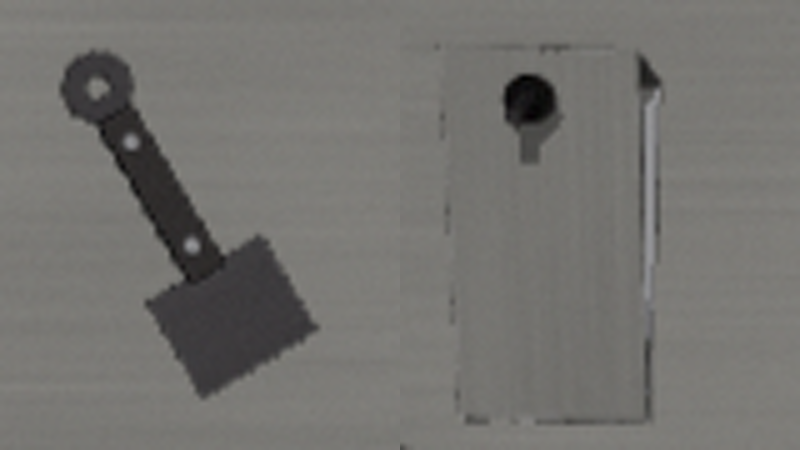

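View pics/crop2.png

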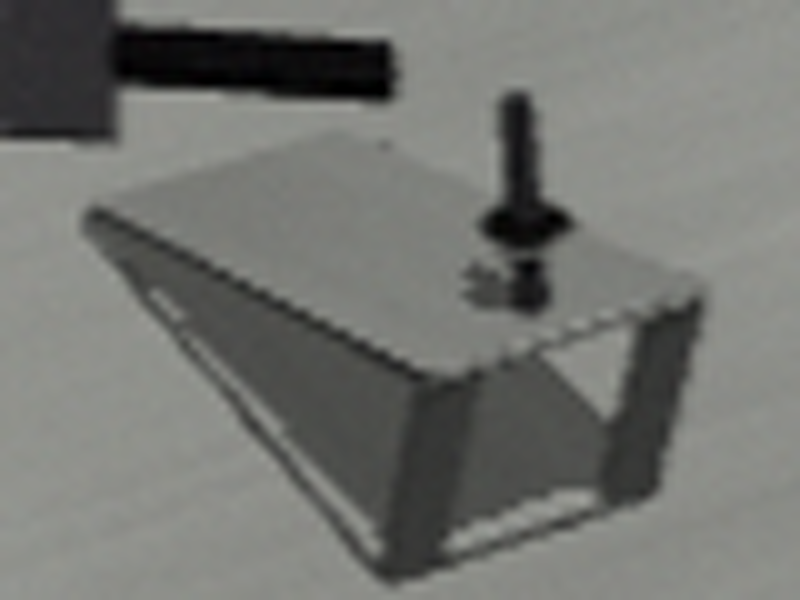

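The left crop of the first picture shows the dark scraper with a black handle and steel eye, eye at about (309,172) in the top image and blade end at (341.6,227). The other crop shows the slim peg with its collar set well up the peg. In the scene image the tip is at (421,194), the collar at (422,207) and the root at (422.5,214.5). Now I'll fit the stand, peg, collar and scraper.

```bash
python3 - <<'E'
from h import *
from scipy.optimize import least_squares
T=snapshot("top");S=snapshot("scene")
tp=lambda x,y:np.array([185+(x+.5-400)/5-.5,115+(y+.5)/5-.5])
sc=lambda x,y:np.array([370+(x+.5)/10-.5,185+(y+.5)/10-.5])
c,s=np.cos(np.radians(22.5)),np.sin(np.radians(22.5))
P=lambda u,v,h:np.array([-.0924+u*c-h*s,v,.012+u*s+h*c])
obs=[(T,tp(443,47),(.2,.05,0)),(T,tp(638,48),(.2,-.05,0)),(T,tp(462,420),(0,.05,0)),(T,tp(650,420),(0,-.05,0)),
(S,sc(86,210),(0,-.05,0)),(S,sc(338,133),(0,.05,0)),(S,sc(425,383),(.2,-.05,0)),(S,sc(705,290),(.2,.05,0))]
def tw(q,X): a=q[2];return np.array([q[0]+X[0]*np.cos(a)-X[1]*np.sin(a),q[1]+X[0]*np.sin(a)+X[1]*np.cos(a),X[2]])
def res(q):
    r=[proj(p,tw(q,P(*m)))-o for p,o,m in obs]
    r.append(2*(proj(S,tw(q,P(.18,q[3],.068)))-sc(515,93)))
    r.append(2*(proj(S,tw(q,P(.18,q[3],q[4])))-sc(527,218)))
    r.append(2*(proj(T,tw(q,P(.18,q[3],(q[4]+.068)/2)))-tp(529,99)))
    return np.concatenate(r)
f=least_squares(res,[.56,.24,0,0,.02],x_scale=.01)
q=f.x;print("stand",q.round(4),"yaw",np.degrees(q[2]),"res",f.fun.round(1))
print("root",tw(q,P(.18,q[3],0)),"tip",tw(q,P(.18,q[3],.068)))
e=ray(T,(309.0,172.2),.009);b=ray(T,(341.6,227.0),.004)
d=(e-b)[:2];print("eye",e,"bladeend",b,"len",np.hypot(*d),"should .173; yaw",np.degrees(np.arctan2(d[1],d[0])))
u=d/np.hypot(*d);print("grip85",e[:2]-.085*u)
for uv in((291.,157.),):pass
E
```

```text
stand [ 5.617e-01  2.443e-01 -2.970e-02 -3.000e-04  2.960e-02] yaw -1.7039763989714547 res [-0.3 -1.4  0.6 -0.7  0.1 -1.5  0.3 -0.6 -0.2 -0.7 -0.3 -0.3  0.3 -0.6
  0.5 -0.3 -0.4  1.1 -1.   0.5 -1.3  1.7]
root [0.63560294 0.24176762 0.08088302] tip [0.60959198 0.24254141 0.14370683]
eye [ 5.35443094e-01 -4.88988626e-04  9.00000000e-03] bladeend [ 0.38804107 -0.08662354  0.004     ] len 0.17072351514596387 should .173; yaw 30.299931848224965
grip85 [ 0.46205442 -0.04337375]
```

```bash
python3 -m pendant '[[1,-0.028,-0.027,0,8],[1,-0.056,-0.054,0,16],[1,-0.084,-0.081,0,24],[1,-0.112,-0.108,0,32],[1,-0.14,-0.135,0,40],[1,-0.168,-0.162,0,48],[1,-0.196,-0.189,0,56],[1,-0.224,-0.216,0,64]]' 20
cat >> h.py <<'E'
def go(x,y,z,yaw):
    s=get_state();M=R.from_euler('xyz',s["orientation"],degrees=True).as_matrix()
    d=M.T@(np.array([x,y,z])-s["tcp_pos"]); t=(s["orientation"][2]-yaw+180)%360-180
    print("t",round(s["time_s"],2),"tcp",s["tcp_pos"].round(4),s["orientation"].round(2),"open",round(s["opening"],4),"F",s["force"].round(2),"ff",round(s["finger_force"],2),"| move",d.round(4),"turn",round(t,2))
E
python3 -c "
from h import *
go(.462,-.0434,.10,30.3)"
```

```text
time_s: 2.4
tcp_pos: [0.326, 0.2346, 0.2316]
orientation: [179.9, -0.0, 95.5]
force: [0.5, 0.6, -0.6]
opening: 0.0856
finger_force: 0.0
t 2.4 tcp [0.326  0.2346 0.2316] [ 1.7994e+02 -2.0000e-02  9.5480e+01] open 0.0856 F [ 0.48  0.61 -0.62] ff 0.0 | move [-0.2898  0.1087  0.1316] turn 65.18
```

```bash
python3 -m pendant '[[1,-0.04,0.014,0.01,8.2],[1,-0.08,0.028,0.03,16.4],[1,-0.12,0.042,0.05,24.6],[1,-0.16,0.058,0.07,32.8],[1,-0.2,0.073,0.09,41],[1,-0.24,0.09,0.11,49.2],[1,-0.27,0.1,0.12,57.2],[1,-0.29,0.109,0.132,65.2]]'
python3 -c "
from h import *
T=snapshot('top');S=snapshot('scene')
f=lambda im,x,y,W,H,k:cv2.resize(im[y:y+H,x:x+W],None,fx=k,fy=k,interpolation=cv2.INTER_CUBIC)
cv2.imwrite('pics/c3.png',np.hstack([f(T['color'],280,150,100,100,4),f(S['color'],260,180,100,100,4)]))
go(.462,-.0434,.003,30.3)"
```

```text
time_s: 3.2
tcp_pos: [0.4639, -0.0438, 0.0988]
orientation: [180.0, 0.0, 30.1]
force: [0.1, 0.6, 0.2]
opening: 0.0853
finger_force: 0.0
t 3.3 tcp [ 0.4631 -0.0436  0.0975] [-1.799e+02  1.500e-01  3.032e+01] open 0.0855 F [0.48 0.1  0.18] ff 0.0 | move [-0.0006 -0.0005  0.0945] turn 0.02
```

View pics/c3.png

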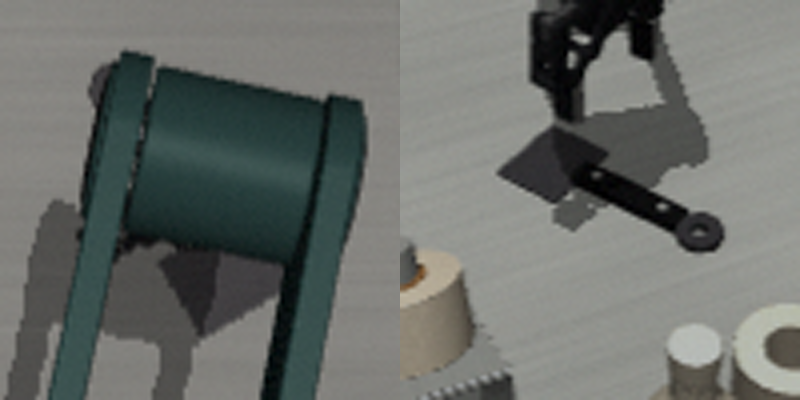

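The picture shows the open gripper over the handle, with the scraper undisturbed. I'll descend and grip.

```bash
python3 -m pendant '[[1,0,0,0.02,0],[1,0,0,0.04,0],[1,0,0,0.06,0],[1,0,0,0.075,0],[1,0,0,0.085,0],[1,0,0,0.095,0],[0.6,0,0,0.095,0],[0.2,0,0,0.095,0]]' 25
python3 -m pendant '[[0,0,0,0,0],[0,0,0,0,0],[0,0,0,0,0],[0,0,0,0,0],[0,0,0,-0.01,0],[0,0,0,-0.03,0],[0,0,0,-0.06,0],[0,0,0,-0.1,0]]' 25
python3 -c "
from h import *
S=snapshot('scene');T=snapshot('top')
f=lambda im,x,y,W,H,k:cv2.resize(im[y:y+H,x:x+W],None,fx=k,fy=k,interpolation=cv2.INTER_CUBIC)
cv2.imwrite('pics/c4.png',np.hstack([f(T['color'],280,150,100,100,4),f(S['color'],260,160,100,100,4)]))
go(.462,-.0434,.16,30.3)"
```

```text
time_s: 4.1
tcp_pos: [0.4637, -0.0413, 0.0048]
orientation: [180.0, -0.0, 30.6]
force: [0.3, 0.0, 0.4]
opening: 0.059
finger_force: 0.0
time_s: 4.9
tcp_pos: [0.461, -0.0409, 0.1032]
orientation: [-179.7, 0.3, 30.6]
force: [1.2, -0.4, -1.5]
opening: 0.0209
finger_force: 26.2
t 5.0 tcp [ 0.467  -0.0421  0.1106] [179.56  -0.51  30.59] open 0.021 F [-0.09 -0.45 -0.6 ] ff 26.21 | move [-0.0045 -0.0011 -0.0494] turn 0.29
```

View pics/c4.png

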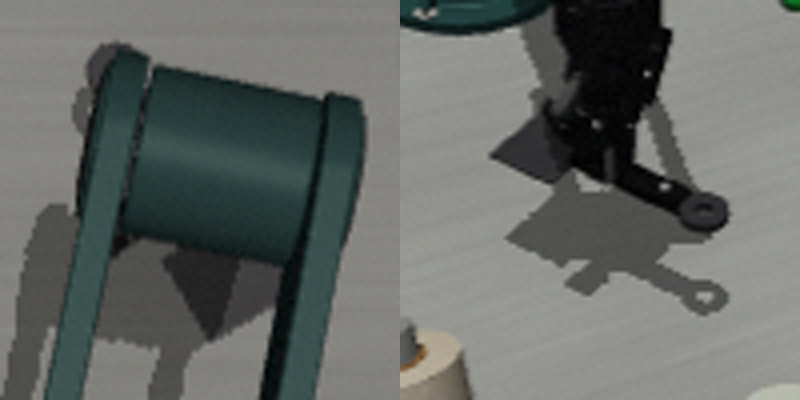

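The scraper is held level, with the eye seen at (336,212) in the scene image. The tool can't be tilted, so I'll pre-tilt the scraper in the pads to about 20°. To do that I'll press the eye gently on the plate beside the peg, at v = -40 mm.

```bash
python3 -c "
from h import *
go(.5237,.2054,.13,-1.7)"
```

```text
t 5.0 tcp [ 0.467  -0.0421  0.1106] [179.56  -0.51  30.59] open 0.021 F [-0.09 -0.45 -0.6 ] ff 26.21 | move [ 0.175  -0.1841 -0.0192] turn 32.29
```

```bash
python3 -m pendant '[[0,0.015,-0.015,-0.02,4],[0,0.045,-0.045,-0.02,10],[0,0.075,-0.08,-0.02,17],[0,0.105,-0.115,-0.02,24],[0,0.135,-0.145,-0.02,30],[0,0.16,-0.17,-0.02,32.3],[0,0.175,-0.184,-0.02,32.3],[0,0.175,-0.184,-0.02,32.3]]' 20
python3 -m pendant '[[0,0,0,0,0],[0,0,0,0,0],[0,0,0,0,0],[0,0,0,0,0],[0,0,0,0,0],[0,0,0,0,0],[0,0,0,0,0],[0,0,0,0,0]]' 20
python3 -c "
from h import *
go(.5237,.2054,.082,-1.7)"
```

```text
time_s: 5.8
tcp_pos: [0.5197, 0.2085, 0.123]
orientation: [-180.0, 0.1, -1.5]
force: [0.2, -0.4, -1.2]
opening: 0.0207
finger_force: 26.2
time_s: 6.6
tcp_pos: [0.5203, 0.2059, 0.1243]
orientation: [-180.0, -0.0, -1.7]
force: [-0.1, 0.3, -2.0]
opening: 0.0208
finger_force: 26.2
t 6.6 tcp [0.5203 0.2059 0.1243] [-179.99   -0.     -1.72] open 0.0208 F [-0.15  0.27 -1.97] ff 26.17 | move [0.0034 0.0004 0.0423] turn -0.02
```

```bash
python3 -m pendant '[[0,0.003,0,0.008,0],[0,0.003,0,0.016,0],[0,0.003,0,0.024,0],[0,0.003,0,0.032,0],[0,0.003,0,0.038,0],[0,0.003,0,0.041,0],[0,0.003,0,0.044,0],[0,0.003,0,0.047,0]]'
python3 -m pendant '[[0,0,0,0.001,0],[0,0,0,0.002,0],[0,0,0,0.003,0],[0,0,0,0.004,0],[0,0,0,0.005,0],[0,0,0,0.006,0],[0,0,0,0.006,0],[0,0,0,0.006,0]]'
```

```text
time_s: 7.4
tcp_pos: [0.5229, 0.2059, 0.0776]
orientation: [-180.0, 0.0, -1.7]
force: [-3.4, 0.0, 1.8]
opening: 0.021
finger_force: 26.5
time_s: 8.2
tcp_pos: [0.5235, 0.2059, 0.0713]
orientation: [-180.0, -0.0, -1.7]
force: [-2.8, -0.1, 1.1]
opening: 0.0211
finger_force: 26.4
```

It pivots at about 4 N. Continuing along the arc.

```bash
python3 -m pendant '[[0,0,0,0.002,0],[0,0,0,0.004,0],[0,0.001,0,0.006,0],[0,0.001,0,0.008,0],[0,0.001,0,0.01,0],[0,0.002,0,0.012,0],[0,0.002,0,0.014,0],[0,0.002,0,0.014,0]]'
python3 -m pendant '[[0,0,0,0.001,0],[0,0,0,0.003,0],[0,0.001,0,0.005,0],[0,0.001,0,0.006,0],[0,0.001,0,0.008,0],[0,0.002,0,0.009,0],[0,0.002,0,0.01,0],[0,0.002,0,0.01,0]]'
python3 -c "
from h import *
S=snapshot('scene')
f=lambda im,x,y,W,H,k:cv2.resize(im[y:y+H,x:x+W],None,fx=k,fy=k,interpolation=cv2.INTER_CUBIC)
cv2.imwrite('pics/c5.png',f(S['color'],350,150,100,100,6))
go(.5237,.2054,.0466,-1.7)"
```

```text
time_s: 9.0
tcp_pos: [0.5255, 0.2058, 0.057]
orientation: [-180.0, -0.0, -1.7]
force: [-1.5, -0.1, 0.6]
opening: 0.021
finger_force: 26.2
time_s: 9.8
tcp_pos: [0.5273, 0.2057, 0.0472]
orientation: [-180.0, 0.0, -1.7]
force: [-1.4, -0.2, -0.0]
opening: 0.021
finger_force: 26.0
t 9.85 tcp [0.5273 0.2058 0.0472] [-1.80e+02  1.00e-02 -1.72e+00] open 0.0211 F [-2.01  0.57  0.8 ] ff 25.95 | move [-0.0036  0.0005  0.0006] turn -0.02
```

View pics/c5.png

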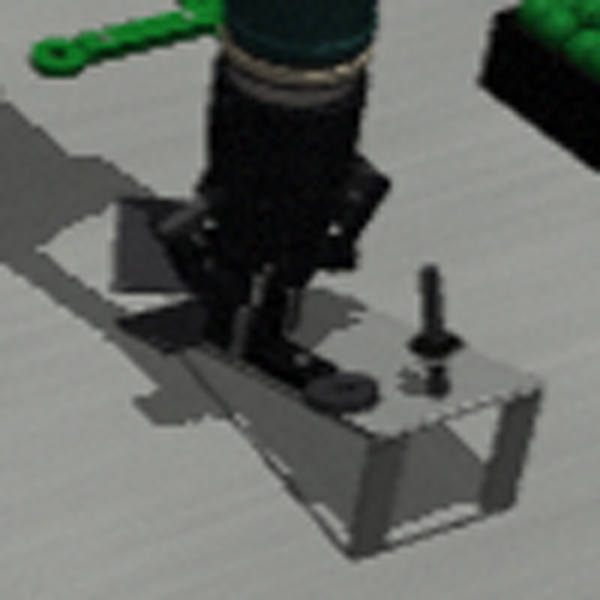

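The picture shows the scraper lying along the slope in the grip, eye at (406,214.5) in the scene image and the peg free beside it. Now I'll lift and go above the peg tip.

```bash
python3 -m pendant '[[0,0,0,-0.01,0],[0,0,0,-0.03,0],[0,0,0,-0.055,0],[0,0,0,-0.08,0],[0,0,0,-0.1,0],[0,0,0,-0.108,0],[0,0,0,-0.108,0],[0,0,0,-0.108,0]]'
python3 -m pendant '[[0,0,-0.005,0,0],[0,0,-0.013,0,0],[0,0,-0.021,0,0],[0,0,-0.029,0,0],[0,-0.002,-0.036,0.01,0],[0,-0.003,-0.04,0.016,0],[0,-0.003,-0.04,0.016,0],[0,-0.003,-0.04,0.016,0]]'
python3 -c "
from h import *
S=snapshot('scene');T=snapshot('top')
f=lambda im,x,y,W,H,k:cv2.resize(im[y:y+H,x:x+W],None,fx=k,fy=k,interpolation=cv2.INTER_CUBIC)
cv2.imwrite('pics/c6.png',np.hstack([f(S['color'],385,160,50,60,8),f(T['color'],185,100,50,60,8)]))
go(.524,.2454,.1354,-1.7)
for t in('peg_tip','scraper'):
  print(t,[(round(d['score'],2),w(S,d['at']).round(3)) for d in spot_in(S,t)[:4]])
t=get_state()['tcp_pos']
for a in(18,20,22):
  c,s=np.cos(np.radians(a)),np.sin(np.radians(a))
  X=t+[.0825*c-.0045*s,-.0297*.079,.0825*s+.0045*c]; print(a,X.round(4),proj(S,X).round(1),proj(T,X).round(1))
print('peg tip',proj(S,[.6096,.2425,.1437]).round(1),proj(T,[.6096,.2425,.1437]).round(1))
"
```

```text
time_s: 10.65
tcp_pos: [0.5269, 0.2056, 0.1543]
orientation: [180.0, 0.1, -1.7]
force: [-0.4, 0.1, -2.6]
opening: 0.0211
finger_force: 25.8
time_s: 11.45
tcp_pos: [0.5251, 0.2457, 0.1387]
orientation: [180.0, 0.1, -1.7]
force: [1.2, -0.7, -0.9]
opening: 0.0212
finger_force: 25.7
t 11.55 tcp [0.5257 0.2456 0.1395] [ 1.80e+02 -3.00e-02 -1.73e+00] open 0.0211 F [-0.24 -0.36 -1.8 ] ff 25.75 | move [-0.0017  0.0003  0.0041] turn -0.03
peg_tip [(0.55, array([0.623, 0.236, 0.115]))]
scraper [(0.76, array([0.828, 0.182, 0.004])), (0.73, array([0.554, 0.234, 0.154])), (0.63, array([0.193, 0.37 , 0.007]))]
18 [0.6029 0.2433 0.1695] [421.1 186.1] [205.8 138.1]
20 [0.6018 0.2433 0.1722] [421.1 185.1] [205.6 138.4]
22 [0.6006 0.2433 0.1748] [421.  184.2] [205.4 138.7]
peg tip [420.8 194.4] [208.3 137.1]
```

View pics/c6.png

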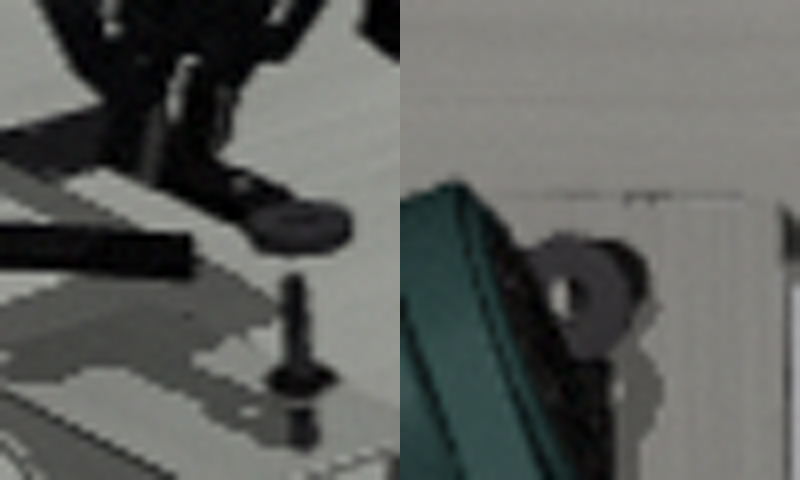

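```bash
python3 - <<'E'
from h import *
from scipy.optimize import least_squares
S=snapshot('scene');T=snapshot('top')
d=np.array([np.cos(-.0297),np.sin(-.0297),0]);a=-.3827*d+[0,0,.9239]
eye=least_squares(lambda X:np.r_[proj(S,X)-[422.1,186.8],proj(T,X)-[205.8,136.6]],[.6,.243,.17])
# peg: point m at h=.049 ; tip m+.019a, collar m-.019a
peg=least_squares(lambda X:np.r_[proj(S,X+.019*a)-[421.0,194.0],proj(S,X-.0205*a)-[422.25,206.5],proj(T,X)-[210.4,134.4]],[.62,.243,.12])
e,m=eye.x,peg.x;print(e,eye.fun.round(2),m,peg.fun.round(2))
t=(e-m)@a; off=e-m-t*a
print("h of eye top",.049+t,"offset along slope(+up)",off@np.cross([-d[1],d[0],0],a)*1,"across",off@np.array([-d[1],d[0],0]),"off xyz",off)
print("tilt/lever: eye-tcp",e-get_state()['tcp_pos'])
E
```

```text
[0.60666511 0.2435453  0.16941918] [-0.1   0.01 -0.07 -0.05] [0.61878574 0.24061363 0.12977001] [-0.02 -0.02 -0.34  0.06 -0.25 -0.16]
h of eye top 0.09030170234813037 offset along slope(+up) 0.0038999990553488717 across 0.0025704452533203887 off xyz [0.00367857 0.00246229 0.00149053]
tilt/lever: eye-tcp [ 0.08087534 -0.00207223  0.02967093]
```

```bash
python3 -m pendant '[[0,-0.004,0.0025,0,0],[0,-0.004,0.0025,0,0],[0,-0.003,0.0025,0.003,0],[0,-0.002,0.0025,0.006,0],[0,-0.001,0.0025,0.008,0],[0,0,0.0025,0.01,0],[0,0,0.0025,0.01,0],[0,0,0.0025,0.01,0]]'
python3 -c "
from h import *
S=snapshot('scene');T=snapshot('top')
f=lambda im,x,y,W,H,k:cv2.resize(im[y:y+H,x:x+W],None,fx=k,fy=k,interpolation=cv2.INTER_CUBIC)
cv2.imwrite('pics/c7.png',np.hstack([f(S['color'],405,175,33,40,12),f(T['color'],192,120,33,40,12)]))
go(.524,.2454,.1354,-1.7)"
```

```text
time_s: 12.55
tcp_pos: [0.5255, 0.2433, 0.1292]
orientation: [-180.0, 0.0, -1.7]
force: [-0.5, -0.1, -1.0]
opening: 0.0209
finger_force: 25.8
t 12.65 tcp [0.5255 0.2434 0.1294] [-1.7999e+02 -1.0000e-02 -1.7100e+00] open 0.0211 F [-0.49  0.42 -1.57] ff 25.76 | move [-0.0016 -0.002  -0.006 ] turn -0.01
```

View pics/c7.png

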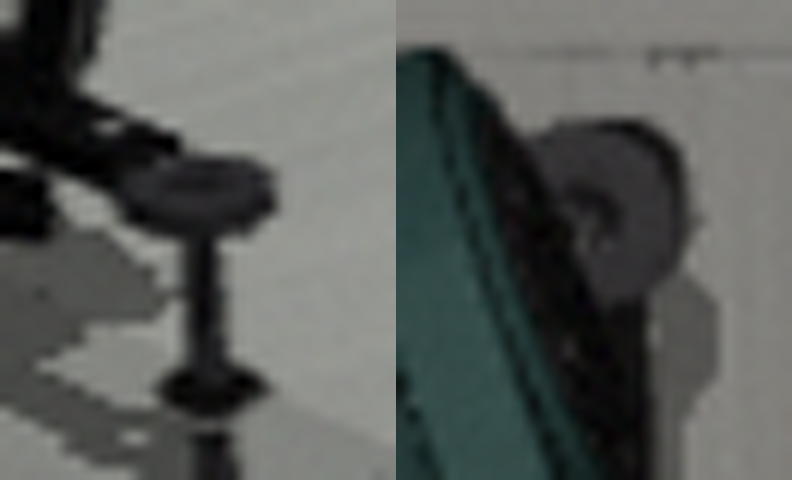

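The eye is just over the tip: in the scene crop the ring centre is at (421.1,190) and in line with the peg. Rechecking the offset numerically.

```bash
python3 - <<'E'
from h import *
from scipy.optimize import least_squares
S=snapshot('scene');T=snapshot('top')
d=np.array([np.cos(-.0297),np.sin(-.0297),0]);n=np.array([-d[1],d[0],0]);a=-.3827*d+[0,0,.9239];u=.9239*d+[0,0,.3827]
# scene-dark ring centre from thresholded pixels for a cleaner fix
eye=least_squares(lambda X:np.r_[proj(S,X)-[421.1,190.0],proj(T,X)-[208.6,137.3]],[.6,.243,.17])
e=eye.x;m=np.array([.61878574,.24061363,.12977001])
t=(e-m)@a;o=e-m-t*a
print(e,eye.fun.round(2),"h top",.049+t,"up-slope",o@u,"across",o@n,"eye-tcp",e-get_state()['tcp_pos'])
h=.049+t
print("top px per mm: n",proj(T,e+.001*n)-proj(T,e),"u",proj(T,e+.001*u)-proj(T,e)," scene n",proj(S,e+.001*n)-proj(S,e),"u",proj(S,e+.001*u)-proj(S,e))
E
```

```text
[0.60722291 0.23981253 0.15909563] [-0.63  0.07 -0.43 -0.28] h top 0.08050798230118672 up-slope 0.0005667126719264356 across -0.0011441161958532422 eye-tcp [ 0.08169049 -0.00355843  0.02957782]
top px per mm: n [-0.42350674 -0.01007337] u [-0.01925726 -0.41358972]  scene n [ 0.28664644 -0.08334514] u [0.20684654 0.07466207]
```

Aligned within about 1 mm. Descending gently along the peg axis.

```bash
python3 -m pendant '[[0,0.0004,0,0.001,0],[0,0.0008,0,0.002,0],[0,0.0012,0,0.003,0],[0,0.0016,0,0.004,0],[0,0.002,0,0.005,0],[0,0.0024,0,0.006,0],[0,0.0028,0,0.007,0],[0,0.0028,0,0.007,0]]'
python3 -c "
from h import *
go(.524,.2454,.1354,-1.7)"
```

```text
time_s: 13.55
tcp_pos: [0.5282, 0.2432, 0.1222]
orientation: [-180.0, 0.0, -1.7]
force: [-1.0, -1.1, -0.5]
opening: 0.0207
finger_force: 25.8
t 13.55 tcp [0.5282 0.2432 0.1222] [-1.80e+02  1.00e-02 -1.71e+00] open 0.0207 F [-1.03 -1.08 -0.54] ff 25.8 | move [-0.0043 -0.002  -0.0132] turn -0.01
```

```bash
python3 -m pendant '[[0,0.0004,0,0.001,0],[0,0.0008,0,0.002,0],[0,0.0012,0,0.003,0],[0,0.0016,0,0.004,0],[0,0.002,0,0.005,0],[0,0.0024,0,0.006,0],[0,0.0024,0,0.006,0],[0,0.0024,0,0.006,0]]'
python3 -c "
from h import *
S=snapshot('scene');T=snapshot('top')
f=lambda im,x,y,W,H,k:cv2.resize(im[y:y+H,x:x+W],None,fx=k,fy=k,interpolation=cv2.INTER_CUBIC)
cv2.imwrite('pics/c8.png',np.hstack([f(S['color'],405,175,33,40,12),f(T['color'],192,120,33,40,12)]))
go(.524,.2454,.1354,-1.7)"
```

```text
time_s: 14.35
tcp_pos: [0.5306, 0.2432, 0.1163]
orientation: [-180.0, 0.0, -1.7]
force: [-2.2, -0.5, -0.1]
opening: 0.0208
finger_force: 25.9
t 14.45 tcp [0.5306 0.2432 0.1163] [-1.7999e+02  1.0000e-02 -1.7100e+00] open 0.0211 F [-1.93  0.06  0.39] ff 25.87 | move [-0.0066 -0.002  -0.0191] turn -0.01
```

View pics/c8.png

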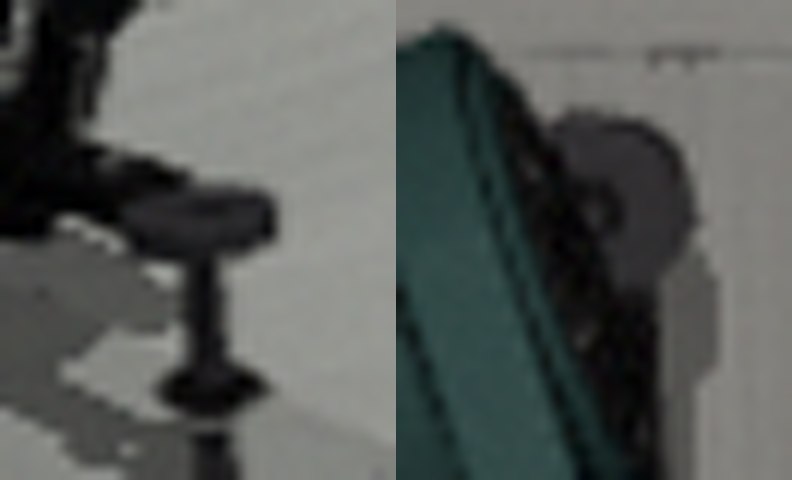

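The scene crop shows the eye at about tip height. It has sunk less than the tool did, so it is probably resting on the peg's chamfer: Fx is -2 N and the tilt has increased a little. I've used my picture views, so from here I'll work with numbers.

```bash
python3 - <<'E'
from h import *
T=snapshot('top');S=snapshot('scene')
g=cv2.cvtColor(T['color'],cv2.COLOR_BGR2GRAY)
print("top rows126-148 cols 202-219");print(g[127:148,202:219])
g=cv2.cvtColor(S['color'],cv2.COLOR_BGR2GRAY)
print("scene rows 188-212 cols 412-431");print(g[188:212,412:431])
E
```

```text
top rows126-148 cols 202-219
[[ 71 127 128 127 125 127 129 127 125 129 128 125 129 128 125 125 130]
 [ 39 117 128 127 113 117 116 121 121 131 128 126 128 126 127 127 130]
 [ 18  68 117 108  69  71  76  92  92 113 115 121 126 128 125 124 128]
 [  9  31  67  45  48  51  51  44  44  37  50  89 117 127 125 126 130]
 [ 11  15  41  44  48  51  48  48  49  50  41  34  67 117 125 126 130]
 [ 18   9  19  31  47  48  48  51  51  50  50  45  34  67 124 125 129]
 [ 27  30   5  26  44  47  50  49  48  48  48  50  40  40 118 127 129]
 [ 23  44  12  15  28  41  42  45  48  48  48  49  45  37  94 124 130]
 [ 19  18  22  12  21  18  23  26  43  47  48  45  48  44  73 124 131]
 [ 13  13  12  11   5  17  26  25  31  47  47  49  49  43  62 125 130]
 [ 20  17  11   4   7  25  43  27  18  48  46  48  49  47  54 117 129]
 [ 33  17  14  10   7  21  45  26  25  49  47  47  48  45  48  99 128]
 [ 39  13  10   9   5   8  21  30  36  48  49  50  47  47  76 125 129]
 [ 46  22   7  15   3   9  14  43  49  48  49  47  47  46  86 117 131]
 [ 49  33  23  12  15  12  16  30  47  46  47  48  48  66  81  86 128]
 [ 55 
[... 1697 characters left out ...]
 148  88  27  21  41 128 148 147 148 148 148
  147]
 [119 131 131 133 132 134 134 140  83  24  23  44 125 147 148 147 149 149
  149]
 [133 131 132 132 134 133 131 103  56  24  29  26  57  99 136 148 148 149
  150]
 [130 130 132 134 133 132  89  30  12  24  30  32  21  11  60 129 149 150
  148]
 [114 130 133 131 133 109  53  11  14  15  15  14  10  17  31  90 135 145
  145]
 [ 74  72 114 130 131 132  77  22  10  14  12  12  15  53  86 120 134 139
  143]
 [ 72  71  72  74 116 130 130  98  53  31  27  31  62 105 126 127 129 129
  133]
 [ 72  74  74  73  73  73  74  66  69  76  78  74 103 126 131 131 131 130
  130]
 [ 74  72  76  74  75  72  73  72  62  29  19  21  82 121 131 131 130 130
  129]]
```

```bash
python3 -m pendant '[[0,-0.0005,0,0,0],[0,-0.001,0,0,0],[0,-0.0015,0,0,0],[0,-0.002,0,0,0],[0,-0.002,0,0,0],[0,-0.002,0,0,0],[0,-0.002,0,0,0],[0,-0.002,0,0,0]]'
python3 -m pendant '[[0,-0.0005,0,0,0],[0,-0.001,0,0,0],[0,-0.0015,0,0,0],[0,-0.002,0,0,0],[0,-0.002,0,0,0],[0,-0.002,0,0,0],[0,-0.002,0,0,0],[0,-0.002,0,0,0]]'
```

```text
time_s: 15.35
tcp_pos: [0.5287, 0.2432, 0.1163]
orientation: [-180.0, -0.0, -1.7]
force: [1.7, 0.3, 0.2]
opening: 0.0209
finger_force: 25.8
time_s: 16.15
tcp_pos: [0.5267, 0.2433, 0.1163]
orientation: [-180.0, 0.0, -1.7]
force: [0.3, -0.2, -0.1]
opening: 0.0211
finger_force: 25.7
```

```bash
python3 - <<'E'
from h import *
T=snapshot('top');S=snapshot('scene')
g=cv2.cvtColor(T['color'],cv2.COLOR_BGR2GRAY)
print(g[127:148,202:219])
g=cv2.cvtColor(S['color'],cv2.COLOR_BGR2GRAY)
print(g[188:200,412:431])
a=np.array([-.3827,.0114,.9239]);m=np.array([.61878574,.24061363,.12977001]);print([proj(T,m+k*a).round(1) for k in(.019,.01,-.019)])
E
```

```text
[[129 126 126 129 125 127 130 126 128 130 126 125 127 127 124 125 130]
 [127 126 127 128 125 130 128 127 128 130 129 126 128 127 126 126 130]
 [118 126 127 128 124 125 117 112 110 113 112 120 126 127 124 126 130]
 [ 67 117 127 117 111 110  65  27  18  23  44  90 117 127 126 125 129]
 [ 20  65 109  69  52  48  44  42  33  32  19  28  66 116 125 126 128]
 [  8  20  47  50  50  48  52  53  51  50  35  23  19  67 124 126 129]
 [ 17  15  38  50  49  48  50  51  51  51  48  43  24  38 119 125 131]
 [ 13  12  18  45  50  49  48  50  48  48  49  46  38  37  98 126 130]
 [ 13  19  14  29  47  42  43  44  48  49  49  49  41  37  90 124 130]
 [ 21  33  11  13  39  31  27  33  45  48  48  51  47  41  62 123 129]
 [ 15  25  19   8  16  32  29  18  26  45  49  50  48  47  53 116 129]
 [ 15  10  17   4  17  46  45  23  12  39  51  50  47  48  39  98 130]
 [ 20  16   9   5  10  29  43  43  33  41  48  49  50  43  45 126 130]
 [ 27  19  13  13  11  15  48  74  59  47  51  51  49  48  68 127 128]
 [ 33  24  10  11   8  14  30  43  48  50  47  50  47  49  98 126 127]
 [ 40  21  13  10  11   9  21  46  
[... 734 characters left out ...]
 40  41  33  32  31  26  26  38  41  42  43 121 144 147
  148]
 [ 63  22  22  37  41  41  42  65  52  43  41  41  42  41  31  92 137 149
  148]
 [129 118  55  17  27  31  38  43  40  39  38  36  29  30  32  97 141 150
  151]
 [ 80  80  74  41  20  22  26  26  29  29  31  34  32  35  69 132 151 152
  152]
 [ 79  79  79  67  50  37  31  30  26  29  25  70  83 132 150 151 150 151
  152]
 [ 80  81  78  81  81 130 146 124  58  19  23  92 139 150 149 151 153 149
  149]
 [ 82  82  81  83  81  81 131 120  58  17  23  92 140 150 149 148 147 149
  149]
 [ 81  81  81  80  84  82  83  84  44  18  18  64 131 148 149 147 150 149
  149]]
[array([208.7, 136. ]), array([209.4, 135.2]), array([211.6, 132.5])]
```

The earlier fit treated the dark blob in the top view as the middle of the peg, but it is the collar. Re-solving with that corrected.

```bash
python3 - <<'E'
from h import *
from scipy.optimize import least_squares
S=snapshot('scene');T=snapshot('top')
d=np.array([np.cos(-.0297),np.sin(-.0297),0]);n=np.array([-d[1],d[0],0]);a=-.3827*d+[0,0,.9239];u=.9239*d+[0,0,.3827]
# X = tip ; collar face k below tip
f=least_squares(lambda q:np.r_[proj(S,q[:3])-[421.0,194.0],proj(S,q[:3]-q[3]*a)-[422.2,206.6],proj(T,q[:3])-[207.8,137.7],proj(T,q[:3]-q[3]*a)-[210.4,134.4]],[.61,.243,.14,.04],x_scale=.01)
tip=f.x[:3];print("tip",tip,"collar h",.068-f.x[3],f.fun.round(2))
for nm,s,t in(("c6",[422.1,186.8],[205.8,136.6]),("c7",[421.1,190.],[208.6,137.3]),("now",[420.5,192.7],[208.5,139.1])):
    g=least_squares(lambda X:np.r_[proj(S,X)-s,proj(T,X)-t],[.6,.243,.17]);o=g.x-tip
    print(nm,g.x.round(4),"h top above tip",(o@a).round(4),"up",(o@u).round(4),"across",(o@n).round(4),g.fun.round(2))
print(get_state()['tcp_pos'])
E
```

```text
tip [0.60791554 0.24446664 0.14301668] collar h 0.028829943691526853 [ 0.    0.11 -0.28 -0.08 -0.29  0.12  0.11 -0.26]
c6 [0.6067 0.2435 0.1694] h top above tip 0.0249 up 0.009 across -0.001 [-0.1   0.01 -0.07 -0.05]
c7 [0.6072 0.2398 0.1591] h top above tip 0.0151 up 0.0056 across -0.0047 [-0.63  0.07 -0.43 -0.28]
now [0.6048 0.2423 0.1466] h top above tip 0.0045 up -0.0014 across -0.0023 [-0.54  0.06 -0.37 -0.24]
[0.52666928 0.24327845 0.11634808]
```

```bash
python3 -m pendant '[[0,-0.002,0,-0.005,0],[0,-0.004,0,-0.01,0],[0,-0.004,-0.0015,-0.01,0],[0,-0.004,-0.003,-0.01,0],[0,-0.004,-0.003,-0.01,0],[0,-0.004,-0.003,-0.01,0],[0,-0.004,-0.003,-0.01,0],[0,-0.004,-0.003,-0.01,0]]'
python3 - <<'E'
from h import *
T=snapshot('top');S=snapshot('scene')
g=cv2.cvtColor(T['color'],cv2.COLOR_BGR2GRAY)
print(g[129:152,200:218])
g=cv2.cvtColor(S['color'],cv2.COLOR_BGR2GRAY)
print(g[184:200,410:430])
go(0,0,0,0)
E
```

```text
time_s: 17.15
tcp_pos: [0.5227, 0.2464, 0.1261]
orientation: [180.0, 0.0, -1.7]
force: [0.4, -0.4, -1.6]
opening: 0.0208
finger_force: 25.7
[[128 125 128 126 128 127 126 124 117 110 112 113 115 121 125 127 126 127]
 [126 125 126 126 127 126 118 109  59  14  11  18  44  88 118 127 125 125]
 [117 126 121 116 112 112  86  41  15  17  14  15  19  22  66 117 126 126]
 [ 69 113  86  70  43  48  43  44  32  34  24  19  17  16  23  67 126 127]
 [ 19  67  48  50  51  50  46  53  52  50  35  26  11  20  19  41 119 126]
 [ 21  41  51  50  48  49  48  48  50  51  51  39  23  16  16  36  97 127]
 [ 13  14  48  49  48  48  49  48  48  48  49  48  31  18  17  32  96 126]
 [ 14  13  26  44  50  56  43  47  45  50  47  49  43  25  19  35  88 127]
 [ 19   7   8  34  70  92  25  39  46  48  48  47  50  36  28  52  86 119]
 [ 25  21   7  36 101 123  38  28  34  49  50  49  50  50  39  85  84  98]
 [ 14  19   8  27  96 125  84  57  37  47  48  50  48  49  41  82  87 126]
 [ 11  14   7  21  71 122 124 100  54  53  48  47  50  46  41  84 100 126]
 [ 19   9   9   6  26  90 114 106  58  50  47  50  50  48  5
[... 1580 characters left out ...]
 109 135 146 145 145 148
  148 149]
 [ 72  80  80  79  81 127 146 144 143 144  98  57  70 130 147 149 147 149
  149 150]
 [ 80  80  80  81  77  79 126 143 144 122  58  21  26 122 148 148 149 149
  152 151]
 [ 79  79  79  79  80  79  79  83 129 120  56  14  20  91 139 151 150 151
  152 153]
 [ 81  80  80  81  81  82  80  81  81 104  56  18  22  91 141 151 150 151
  148 150]
 [ 81  82  81  81  82  81  81  82  79  68  34  19  22  94 141 150 150 149
  148 147]
 [ 82  83  80  83  81  81  82  81  85  86  44  23  24  63 129 148 147 149
  146 148]]
t 17.25 tcp [0.5227 0.2464 0.1262] [-1.80e+02  1.00e-02 -1.72e+00] open 0.0212 F [ 0.21 -0.37 -1.11] ff 25.67 | move [-0.5151  0.2619  0.1263] turn -1.72
```

```bash
cat > m.py <<'E'
from h import *
from scipy.optimize import least_squares
S=snapshot('scene');T=snapshot('top')
d=np.array([np.cos(-.0297),np.sin(-.0297),0]);n=np.array([-d[1],d[0],0]);a=-.3827*d+[0,0,.9239];u=.9239*d+[0,0,.3827]
tip=np.array([.6079,.2445,.1430])
def meas(s,t):
    g=least_squares(lambda X:np.r_[proj(S,X)-s,proj(T,X)-t],[.6,.243,.17]);o=g.x-tip
    print(g.x.round(4),"h top above tip",(o@a).round(4),"up",(o@u).round(4),"across",(o@n).round(4),g.fun.round(2),"eye-tcp",(g.x-get_state()['tcp_pos']).round(4))
E
python3 -c "
from m import *
meas([421.2,188.1],[206.2,139.3]);meas([421.2,188.1],[205.9,139.2])"
```

```text
[0.6019 0.2447 0.1609] h top above tip 0.0188 up 0.0013 across 0.0 [-0.37  0.04 -0.25 -0.16] eye-tcp [ 0.0792 -0.0017  0.0346]
[0.602  0.2452 0.1609] h top above tip 0.0188 up 0.0014 across 0.0005 [-0.22  0.02 -0.15 -0.1 ] eye-tcp [ 0.0793 -0.0012  0.0346]
```

Across is about 0 and up-slope about +1.3 mm, with a tilt near 21°. I'll correct that and descend.

```bash
python3 -m pendant '[[0,-0.0014,0,0,0],[0,-0.0006,0,0.002,0],[0,0.0003,0,0.004,0],[0,0.0011,0,0.006,0],[0,0.0019,0,0.008,0],[0,0.0023,0,0.009,0],[0,0.0023,0,0.009,0],[0,0.0023,0,0.009,0]]'
python3 -m pendant '[[0,0.0004,0,0.001,0],[0,0.0008,0,0.002,0],[0,0.0012,0,0.003,0],[0,0.0016,0,0.004,0],[0,0.002,0,0.005,0],[0,0.0024,0,0.006,0],[0,0.0024,0,0.006,0],[0,0.0024,0,0.006,0]]'
python3 - <<'E'
from h import *
T=snapshot('top');S=snapshot('scene')
g=cv2.cvtColor(T['color'],cv2.COLOR_BGR2GRAY)
print(g[128:148,200:218])
g=cv2.cvtColor(S['color'],cv2.COLOR_BGR2GRAY)
print(g[186:204,411:430])
go(0,0,0,0)
E
```

```text
time_s: 18.15
tcp_pos: [0.5251, 0.2464, 0.1174]
orientation: [-180.0, -0.0, -1.7]
force: [-0.2, 0.4, -1.8]
opening: 0.0211
finger_force: 25.7
time_s: 18.95
tcp_pos: [0.5274, 0.2463, 0.1113]
orientation: [-180.0, 0.0, -1.7]
force: [0.2, -0.3, -2.2]
opening: 0.021
finger_force: 25.7
[[ 94 127 129 125 129 128 124 126 129 127 127 130 129 126 129 128 125 125]
 [ 52 118 128 128 128 127 126 127 118 111 113 113 112 122 126 127 126 128]
 [ 22  66 122 126 118 115 111 110  63  15  15  21  44  88 117 126 124 127]
 [  8  27  92 110  69  52  43  43  38  33  34  20  18  20  66 118 126 126]
 [ 16  15  37  60  50  48  51  49  50  48  50  34  27  18  26  68 125 127]
 [ 16   5  20  28  49  49  49  50  50  49  49  50  41  26  13  40 119 123]
 [ 20   9  14  16  47  51  49  46  49  47  48  49  47  42  21  34  98 125]
 [ 21  23  15   8  25  49  42  42  45  50  47  52  50  48  26  34  96 124]
 [ 15  32  25   7  15  43  34  33  37  45  49  47  48  48  41  28  87 126]
 [ 25  17  14  17  11  36  48  47  41  26  44  49  51  48  49  37  86 118]
 [ 30  17  10  10  14  13  29  49  47  26  37  48  50  51  45  32  8
[... 1601 characters left out ...]
29  26  27  27  28  30  34  51  76 133 153 150
  149]
 [ 83  81  81  81  80  82  80  69  72  42  16  18  93 142 150 149 149 149
  147]
 [ 81  84  82  79  84  81  81  84  83  45  20  20  63 128 149 148 149 150
  149]
 [ 82  82  81  82  85  81  83  83  85  46  19  20  66 131 148 149 149 147
  148]
 [ 75  79  82  85  84  84  86  85 132  78  15  20  68 132 149 149 146 148
  148]
 [ 74  76 117 126 105 134 148 147 148  76  18  23  64 130 146 150 148 148
  149]
 [ 75 119 133 132 132 136 142 147 148  85  29  18  47 128 149 149 147 148
  148]]
t 19.05 tcp [0.5275 0.2463 0.1114] [-1.7999e+02 -1.0000e-02 -1.7100e+00] open 0.0212 F [-0.73  0.4  -2.12] ff 25.67 | move [-0.5199  0.262   0.1113] turn -1.71
```

No contact force and 6 mm past the tip, so it is threaded. Sliding on down.

```bash
python3 -m pendant '[[0,0.0007,0,0.0017,0],[0,0.0015,0,0.0035,0],[0,0.0022,0,0.0053,0],[0,0.0029,0,0.007,0],[0,0.0037,0,0.0088,0],[0,0.0044,0,0.0105,0],[0,0.0046,0,0.011,0],[0,0.0046,0,0.011,0]]'
python3 -m pendant '[[0,0.0007,0,0.0017,0],[0,0.0015,0,0.0035,0],[0,0.0022,0,0.0053,0],[0,0.0029,0,0.007,0],[0,0.0037,0,0.0088,0],[0,0.0037,0,0.009,0],[0,0.0037,0,0.009,0],[0,0.0037,0,0.009,0]]'
```

```text
time_s: 19.85
tcp_pos: [0.532, 0.2461, 0.1002]
orientation: [180.0, 0.0, -1.7]
force: [-0.2, 0.4, -1.4]
opening: 0.0212
finger_force: 25.7
time_s: 20.65
tcp_pos: [0.5358, 0.2461, 0.0914]
orientation: [-180.0, -0.0, -1.7]
force: [0.0, -0.1, -2.5]
opening: 0.0212
finger_force: 25.7
```

```bash
python3 -m pendant '[[0,0.0006,0,0.0015,0],[0,0.0012,0,0.003,0],[0,0.0019,0,0.0045,0],[0,0.0025,0,0.006,0],[0,0.0031,0,0.0075,0],[0,0.0031,0,0.0075,0],[0,0.0031,0,0.0075,0],[0,0.0031,0,0.0075,0]]' 60
python3 -m pendant '[[0,0.0004,0,0.0008,0],[0,0.0007,0,0.0016,0],[0,0.001,0,0.0024,0],[0,0.0012,0,0.003,0],[0,0.0012,0,0.003,0],[0,0.0012,0,0.003,0],[0,0.0012,0,0.003,0],[0,0.0012,0,0.003,0]]' 60
```

```text
time_s: 21.45
tcp_pos: [0.5389, 0.246, 0.0839]
orientation: [-180.0, -0.0, -1.7]
force: [0.2, 0.1, -1.8]
opening: 0.0197
finger_force: 60.9
time_s: 22.25
tcp_pos: [0.54, 0.2459, 0.0808]
orientation: [-180.0, -0.0, -1.7]
force: [-0.8, -0.3, -1.9]
opening: 0.0195
finger_force: 61.0
```

```bash
python3 -m pendant '[[0,0.0002,0,0.0005,0],[0,0.0004,0,0.001,0],[0,0.0006,0,0.0015,0],[0,0.0008,0,0.002,0],[0,0.0008,0,0.002,0],[0,0.0008,0,0.002,0],[0,0.0008,0,0.002,0],[0,0.0008,0,0.002,0]]' 60
python3 -m pendant '[[0,0.0002,0,0.0005,0],[0,0.0004,0,0.001,0],[0,0.0006,0,0.0014,0],[0,0.0006,0,0.0014,0],[0,0.0006,0,0.0014,0],[0,0.0006,0,0.0014,0],[0,0.0006,0,0.0014,0],[0,0.0006,0,0.0014,0]]' 60
```

```text
time_s: 23.05
tcp_pos: [0.5408, 0.2459, 0.0789]
orientation: [-180.0, 0.0, -1.7]
force: [-2.0, 0.5, 0.7]
opening: 0.0199
finger_force: 61.3
time_s: 23.85
tcp_pos: [0.5413, 0.2459, 0.0774]
orientation: [-180.0, 0.0, -1.7]
force: [-2.6, -0.9, 1.1]
opening: 0.0197
finger_force: 61.3
```

```bash
python3 -m pendant '[[0,0.0002,0,0.0005,0],[0,0.0004,0,0.001,0],[0,0.0006,0,0.0015,0],[0,0.0006,0,0.0015,0],[0,0.0006,0,0.0015,0],[0,0.0006,0,0.0015,0],[0,0.0006,0,0.0015,0],[0,0.0006,0,0.0015,0]]' 60
python3 -c "
from h import *
import numpy as np
F=[]
for i in range(4): snapshot('top');F.append(get_state()['force'])
print(np.mean(F,0),np.array(F).round(1).tolist())"
```

```text
time_s: 24.65
tcp_pos: [0.5419, 0.2459, 0.0759]
orientation: [-180.0, 0.0, -1.7]
force: [-4.5, 0.6, 1.7]
opening: 0.0197
finger_force: 61.4
[-4.97555054  0.11469896  1.44847731] [[-4.7, -0.5, 1.8], [-5.2, 0.4, 0.6], [-5.4, 0.1, 1.4], [-4.5, 0.5, 2.0]]
```

```bash
python3 -m pendant '[[0,-0.0003,0,0.0003,0],[0,-0.0003,0,0.0006,0],[0,-0.0003,0,0.001,0],[0,-0.0003,0,0.0013,0],[0,-0.0003,0,0.0013,0],[0,-0.0003,0,0.0013,0],[0,-0.0003,0,0.0013,0],[0,-0.0003,0,0.0013,0]]' 60
python3 -c "
from h import *
import numpy as np
F=[]
for i in range(4): snapshot('top');F.append(get_state()['force'])
print(np.mean(F,0))"
```

```text
time_s: 25.65
tcp_pos: [0.5422, 0.2459, 0.0749]
orientation: [-180.0, -0.1, -1.7]
force: [-3.2, 0.3, 2.8]
opening: 0.02
finger_force: 61.5
[-2.35716448  0.08250016  2.79844591]
```

```bash
python3 -m pendant '[[0,0.0001,0,0.0004,0],[0,0.0002,0,0.0008,0],[0,0.0002,0,0.0008,0],[0,0.0002,0,0.0008,0],[0,0.0002,0,0.0008,0],[0,0.0002,0,0.0008,0],[0,0.0002,0,0.0008,0],[0,0.0002,0,0.0008,0]]' 60
python3 -c "
from h import *
import numpy as np
F=[]
for i in range(4): snapshot('top');F.append(get_state()['force'])
print(np.mean(F,0))
go(0,0,0,0)"
```

```text
time_s: 26.65
tcp_pos: [0.5423, 0.2459, 0.0741]
orientation: [-180.0, -0.1, -1.7]
force: [-0.8, 0.3, 4.0]
opening: 0.0198
finger_force: 61.6
[-0.64566946 -0.03406754  4.45343915]
t 26.85 tcp [0.5423 0.2459 0.0741] [-1.7998e+02 -6.0000e-02 -1.7100e+00] open 0.0196 F [-1.03  0.32  4.04] ff 61.61 | move [-0.5348  0.262   0.0735] turn -1.71
```

Pressed with about 6 N and held. Now I'll release.

```bash
python3 -m pendant '[[0.1,0,0,0,0],[0.35,0,0,0,0],[0.6,0,0,0,0],[1,0,0,0,0],[1,0,0,0,0],[1,0,0,0,0],[1,0,0,0,0],[1,0,0,0,0]]' 20
python3 -m pendant '[[1,0,0,-0.01,0],[1,0,0,-0.03,0],[1,0,0,-0.06,0],[1,-0.01,0,-0.1,0],[1,-0.04,0,-0.14,0],[1,-0.09,0,-0.17,0],[1,-0.13,0,-0.18,0],[1,-0.16,0,-0.18,0]]'
python3 -m pendant '[[1,-0.03,0.04,0,0],[1,-0.06,0.08,0,0],[1,-0.09,0.12,0,0],[1,-0.12,0.16,0,0],[1,-0.15,0.2,0,0],[1,-0.15,0.2,0,0],[1,-0.15,0.2,0,0],[1,-0.15,0.2,0,0]]'
python3 - <<'E'
from m import *
print(get_state()['tcp_pos'])
for P,t in((S,'S'),(T,'T')):
  for k in('scraper','scraper_grip','plain_scraper'):
    print(t,k,[(round(x['score'],2),w(P,x['at']).round(3)) for x in spot_in(P,k)[:4]])
for x in silhouettes(T,'scraper')[:4]:
    ys,xs=np.nonzero(x['region']);print(round(x['score'],2),len(xs),xs.min(),xs.max(),ys.min(),ys.max())
g=cv2.cvtColor(T['color'],cv2.COLOR_BGR2GRAY);print(g[124:212:2,194:236:2])
E
```

```text
time_s: 27.65
tcp_pos: [0.5419, 0.2458, 0.0738]
orientation: [-180.0, 0.0, -1.7]
force: [0.9, 0.1, -0.9]
opening: 0.0854
finger_force: 0.0
time_s: 28.45
tcp_pos: [0.3807, 0.2512, 0.2586]
orientation: [-179.8, -0.4, -1.7]
force: [-0.8, 0.5, -0.6]
opening: 0.0853
finger_force: 0.0
time_s: 29.25
tcp_pos: [0.2264, 0.0556, 0.2543]
orientation: [-180.0, -0.1, -1.7]
force: [0.8, 0.6, 0.3]
opening: 0.0856
finger_force: 0.0
[0.2264434  0.05600207 0.25380203]
S scraper [(0.79, array([0.829, 0.184, 0.004])), (0.59, array([0.194, 0.388, 0.006])), (0.46, array([0.559, 0.233, 0.08 ]))]
S scraper_grip [(0.94, array([0.829, 0.178, 0.008])), (0.5, array([0.194, 0.383, 0.003])), (0.46, array([0.56 , 0.235, 0.077]))]
S plain_scraper [(0.7, array([0.409, 0.259, 0.003])), (0.56, array([ 0.63 , -0.258,  0.085]))]
T scraper [(0.76, array([0.186, 0.404, 0.002])), (0.59, array([0.52 , 0.244, 0.054])), (0.59, array([0.824, 0.183, 0.002]))]
T scraper_grip [(0.88, array([0.185, 0.408, 0.003])), (0.76, array([0.519, 0.248, 0.052])), (0.72, array([0.83 , 0.187, 0.001])), (0.59, array([ 0.748, -0.254,  0.107]))]
T
[... 3346 characters left out ...]
7 119 121 117 116  95  95  94  94  79  81  71  72  75  75  81
  119 114  74]
 [127 126  90 102 107 119 120 121 125 113 114 112 104 103 102 108 108 106
  110 109  90]
 [123 125 126 126 125 126 127 126 127 126 127 128 129 129 129 128 129 129
  127 128 129]
 [126 127 126 129 129 129 131 131 131 131 129 130 129 131 132 130 131 131
  130 129 130]
 [124 125 125 127 125 125 127 127 127 127 126 126 128 127 128 127 128 127
  126 127 126]
 [124 125 124 125 125 124 126 125 127 126 126 127 127 125 127 125 127 126
  124 127 126]
 [125 123 123 125 124 125 125 125 126 127 124 125 129 126 127 127 128 128
  129 127 128]
 [ 39 112 126 126 127 125 126 126 128 127 127 127 127 128 127 129 129 128
  128 127 127]]
```

The scraper hangs on the peg with its blade straight down the slope, and the arm is clear.

```bash
python3 -c "
from h import *
print(workorder.finish_job())"
```

```text
the job is handed in; nothing more can be done
None
```

The scraper hangs by its eye on the slim peg, blade straight down the slope; I pressed it on the collar with about 6 N, let go, moved the arm clear and handed the job in at about 30 s; no verdict came back.

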